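Stow the raised power tower in the vanity

ROBOT

A 7-joint arm with a two-finger parallel gripper is mounted at the origin on the work surface. World frame = base frame: x ahead of the robot, y to its left, z up, the work surface at z = 0. Lengths are in m, angles in rad, forces in N, time in s.
With the tool pointing down it reaches from about 0.4 to 0.875 m from the base axis. Payload 19.3 kg.
Tool frame: the origin (TCP) lies on the centre line of the jaws, within the pads' length; the fingertips stand 14 mm ahead of it and the grasp point (between the pads) lies 5 mm behind it; y points along the fingers, x is the direction in which the jaws open and shut, and the axes are right-handed (so a half turn about y gives the same grasp; the last joint's range is limited). The gripper opens to 85 mm and grips with 20 to 120 N. Pads are 22 mm wide; open, the fingers measure 114 mm over their backs; the gripper's body (76 mm by 85 mm) begins 54 mm behind the grasp point. The pads swing forward as they close: fully open they stand 13 mm farther back than shut.
Start: joints at [-1.269, 0.521, -0.036, 1.599, 0.021, 1.021, -0.113], TCP at [0.227, 0.582, 0.245] pointing down, gripper open.
Joint ranges: [-2.91, 2.91], [-0.3, 2.13], [-1.5, 1.42], [0.17, 2.43], [-1.26, 4.41], [0.16, 1.93], [-2.52, 2.52]. Speed limits (rad/s): [1.89, 1.89, 2.39, 2.39, 3.01, 3.01, 3.01].

INTERFACE

Orientations are given as [roll, pitch, yaw] about the fixed x, y, z axes, in that order (R = Rz(yaw) Ry(pitch) Rx(roll)).
In Python, from workcell import monitor, grab_frame, workorder gives the robot as it stands.
- The arm moves only by the tool drive_tool, never from a script. Its argument "steps" is one flat list of numbers, 5 for each row, row after row: the finger opening in mm, from 0 to 85.4, then the shift along the world's x, y, z in mm, then the turn about the world's z in degrees. In form: [fingers, tx, ty, tz, twist, fingers, tx, ty, tz, twist, ...]. A call has exactly 5 rows; each row shifts and turns the commanded pose from where the row before left it; what a row does not reach is not made up. A row lasts 1/12 s, in which the tool goes at most 41.7 mm and 7.16 degrees, less where a joint would pass 70% of its speed; a pose out of reach is approached as far as the arm can. A call is refused whole if a number of a shift passes 41.7 or a number of a turn 7.16, either way. A call with a gripper value outside its range is refused whole. The fingers move at their own pace and stop on an object; "grip_force" is the grip in N (left out, the last holds). Time passes only in rows, so rows that do not move let the fingers close, or fill a call up. It gives the time, the measured TCP pose, the force and the opening at its end, in the units of the state.
- monitor.observe(): the state, without advancing time (a new reading comes with each control period).
- grab_frame(name): name is "side" or "top"; returns a dict with "frame" (420x560x3 uint8, red, green, blue), "vertical_fov" (degrees; the focal length in pixels is half the picture's height over the tangent of half this angle, whatever the lens; pixels are square), "cx", "cy" (the principal point, pixels), "xyz" and "orientation" of the camera in the world. Camera axes: x right, y down, z forward; pixel columns grow to the right and rows downward; lengths in m; the calibration is good to about 2 mm. A picture is of the moment at which its call begins. There is no depth.
- workorder.job_done(): hands the job in, once; it reports no verdict.
The state is a dict: "clock": time; "qpos": joint angles; "qd": joint speeds; "joint_efforts": joint torques, N m; "position": TCP position; "tool_rot": TCP orientation; "force": force on the tool from outside, world axes, zero at the start; "moment": the same for the moment, N m; "grip_width": finger opening in m.
Only numpy, scipy, OpenCV 4.12 (cv2) and the standard library are available. Lean on these libraries where they do the work, as an engineer would, in place of code of your own. Each camera call takes 0.05 s, during which the arm holds its last target. There are 200 camera calls.

TASK

Stow the power tower that stands up out of the vanity: press the release button on its top and, keeping the button held down, push the tower down until it is fully home, its top flush in its ring, then let go so that the button springs back up and locks it. Push with the fingertips on its top only, keep the fingers off the tower's column, and leave the things around it where they are.

Things in the scene. Friction and masses are not known exactly. Their poses are not given: they have to be found in the camera images.
- button_top (a point): centre of the upper face of the raised tower's release button: round, grey, 26 mm across, standing 6 mm above the metal top, 24 mm from the middle of the top towards the tower's front. It moves with the tower and the press. z points up, -x to the tower's front. 192 mm above the vanity top with tower up and button out; 12 mm when stowed with button out.
- tower_button (a joint): press of the release button in m: 0 out, 0.0045 fully down (then still 1.5 mm proud of the tower's top). It springs back; it takes about 2 N to start and 5 N to bottom. The lock is free from 0.0025 on; 0.003 and more counts as held down.
- tower (a joint): how far the tower is pushed down, in m: 0 fully up (start), 0.180 at its lower stop, top flush with the ring. It slides straight down, held by friction: with the button bottomed, 7 to 12 N push it. With the button out it is locked (1 mm of play). The lock catches at 0, 0.060, 0.120 and, stowed, at 0.1775 to 0.180; between these a button let go rises only to about 0.0023.
- tower_cap (a point): centre of the upper face of the raised tower's top, a flat round metal cap 97 mm across and 8 mm thick, 186 mm above the vanity top when up and 6 mm when stowed. Under it stands the column with the socket outlets, 84 mm across, not to be touched. x, y, z axes as at the button; the button is at x = -24 mm.
- bezel_centre (a point): centre, at the height of its upper face, of the fixed metal ring in the vanity top into which the tower sinks: 120 mm across outside, 105 mm inside, 6 mm high. Upright below the cap.
- stowed_tower: a second tower of the same kind, already stowed, at the other place: a flush cap in the same 120 mm ring with the same button 6 mm proud; nothing is to be done to it. Origin at its centre on the vanity top.
- toothbrush: white electric toothbrush lying down, 243 mm long, 28 mm thick; origin under its middle, long axis x, head to +x. Bystander, loose, behind the tower.
- hairpin_tray: shallow silver hairpin tray, 70 x 160 mm, 14 mm high; origin under its middle, long axis y. Bystander, loose, in front of the tower.
- tumbler: upright frosted glass tumbler, 76 mm across, 100 mm tall; origin under its middle. Bystander, loose, beside the tower.
- scalp_massager: round silicone scalp massager standing on its bristles, 86 mm across, 72 mm tall with its grip knob; origin under its middle. Bystander, loose, at the other side of the tower.

How it is judged:
On the way, in this order (a step that is already met when the one before it is completed fails the run):
1. the release button is pressed while the tower is still up (value of joint tower_button above 0.003 m and value of joint tower below 0.05 m), for 0.05 s.
2. the tower is at its lower stop with the button still held down (value of joint tower above 0.177 m and value of joint tower_button above 0.003 m), for 0.05 s.
At the end, for the whole second after the job is handed in: the tower is fully down (within 3 mm of its lower stop, top flush with the ring), its button has sprung back up (within 1.5 mm) and locked it, everything is at rest, and the bystanders lie within 15 mm of where they were (value of joint tower above 0.177 m and value of joint tower_button below 0.0015 m and velocity of joint tower between -0.005 and 0.005 m/s and velocity of joint tower_button between -0.005 and 0.005 m/s and distance of each of toothbrush, hairpin_tray, tumbler, scalp_massager from where it was at the start of the episode below 0.015 m); the robot touches nothing.
It fails at once if the button was let up on the way, before the tower was home (value of joint tower between 0.01 and 0.17 m and value of joint tower_button below 0.003 m).
It fails at once if the fingers touched the tower's column (contact force between the fingers and tower_c1 above 1 N).
It fails at once if a thing beside the tower was moved or lifted (distance of any of toothbrush, hairpin_tray, tumbler, scalp_massager from where it was at the start of the episode above 0.015 m).
It also fails if it takes over 35 s, if anything falls off the work surface, if the arm or the gripper's body presses on something with over 40 N, if the wrist force passes 120 N, or if a joint passes its speed limit or range.

## Working session

There is one attempt and no reset: what is moved stays moved. The work goes in short steps, Python scripts to look and compute and a tool call to move; the robot and the scene stay as the last step left them, time stands still between calls to the robot, and variables do not carry over. Pictures are saved under pics/ and viewed, about 8 in all and at most 12, crops included, and the job is handed in when it is done.

Besides the shell and the picture viewer there is one more tool, called in YAML: its name, and indented under it one key for each argument. drive_tool: Moves the arm, as the interface text tells. Its arguments: {"type":"object","properties":{"steps":{"type":"array"},"grip_force":{"type":"number"}},"required":["steps"]}

```bash
mkdir -p pics; ls; cat > h.py <<'E'
import numpy as np,cv2
from scipy.spatial.transform import Rotation as R
from workcell import monitor,grab_frame,workorder
def cam(g):
    H=g["frame"].shape[0]; f=H/2/np.tan(np.radians(g["vertical_fov"])/2)
    o=np.array(g["orientation"]); M=R.from_euler("xyz",o).as_matrix() if o.shape==(3,) else o
    return f,g["cx"],g["cy"],np.array(g["xyz"]),M
def ray(g,u,v,z):
    f,cx,cy,p,M=cam(g); d=M@np.array([(u-cx)/f,(v-cy)/f,1]); return p+d*(z-p[2])/d[2]
def proj(g,P):
    f,cx,cy,p,M=cam(g); c=M.T@(np.array(P)-p); return c[0]/c[2]*f+cx,c[1]/c[2]*f+cy
E
python3 - <<'E'
from h import *
import pickle
s=monitor.observe();print(s)
a=[]
for n in("top","side"):
    g=grab_frame(n);pickle.dump(g,open(n+".pkl","wb"));print(n,{k:v for k,v in g.items() if k!="frame"});a.append(g["frame"][...,::-1])
for n,i in zip(("top","side"),a): cv2.imwrite(f"pics/{n}0.png",i)
E
```

```text
pics
{'clock': 0.0, 'qpos': array([-1.2691981 ,  0.52204649, -0.0363213 ,  1.59999365,  0.02121464,
        1.02113685, -0.11276498]), 'qd': array([ 0.0008943 ,  0.00145047, -0.00018584, -0.00068654,  0.00156726,
       -0.00237563, -0.00067054]), 'joint_efforts': array([-1.20823803e-03, -9.27109838e+01,  1.97935246e+00, -3.69927871e+01,
        1.78014860e-02,  8.36507214e-03, -2.87184992e-05]), 'position': array([0.22697842, 0.58197314, 0.24471071]), 'tool_rot': array([-1.57089869e+00,  1.19455066e-03,  1.19902519e+00]), 'force': array([-0.47166967,  0.60761206,  0.87005762]), 'moment': array([0.0289115 , 0.00733724, 0.03452763]), 'grip_width': 0.08565719140552457}
top {'vertical_fov': 54.502738212208044, 'cx': 272.58959698153063, 'cy': 211.5930145882327, 'xyz': array([ 0.42005316, -0.02407855,  1.03020609]), 'orientation': array([-2.97447221,  0.00491817, -1.56126034])}
side {'vertical_fov': 44.47168350990856, 'cx': 283.9693900594836, 'cy': 210.2582863479474, 'xyz': array([-0.02328172, -1.07526423,  0.91004133]), 'orientation': array([-2.13306468,  0.00216454, -0.50291499])}
```

View pics/top0.png

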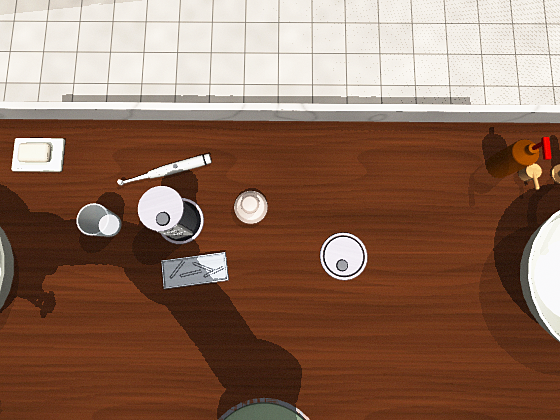

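View pics/side0.png

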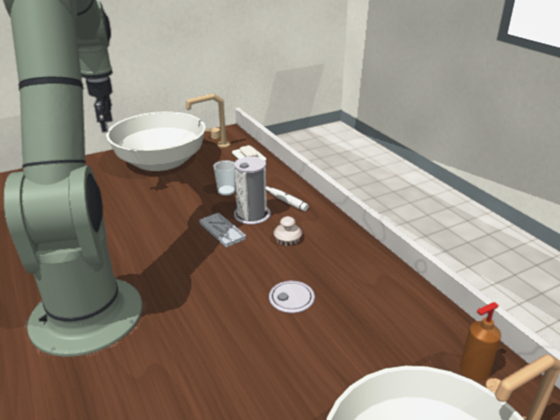

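The top view shows the raised cap at about (161,210) with its button at (163,219). The tumbler is at (98,221), the tray at (195,270), the massager at (251,207), the toothbrush at (165,168) and the stowed tower at (344,256). The side view shows the cap at about (250,164).

```bash
cat > m.py <<'E'
from h import *
import pickle
def blobs(img,mask,win,amin):
    u0,v0,u1,v1=win; m=np.zeros_like(mask); m[v0:v1,u0:u1]=mask[v0:v1,u0:u1]
    cs=cv2.findContours(m,cv2.RETR_LIST,cv2.CHAIN_APPROX_NONE)[0]
    return [(cv2.fitEllipse(c),cv2.contourArea(c)) for c in cs if cv2.contourArea(c)>amin and len(c)>5]
g=pickle.load(open("top.pkl","rb"));h=cv2.cvtColor(g["frame"],cv2.COLOR_RGB2HSV)
m=cv2.inRange(h,(0,0,190),(179,40,255))
for e,a in blobs(g["frame"],m,(130,180,192,236),60): print("top",np.round(e[0],1),np.round(e[1],1),a,"z186",ray(g,*e[0],.186).round(4),"z192",ray(g,*e[0],.192).round(4))
print("tumbler base/rim",ray(g,83,219,.1).round(3),ray(g,110,224,.0).round(3),"massager",ray(g,250,204,.07).round(3))
print("tray",[ray(g,*p,.014).round(3) for p in((162,262),(226,252),(229,280),(164,289))])
s=pickle.load(open("side.pkl","rb"))
cv2.imwrite("pics/z.png",np.hstack([cv2.resize(g["frame"][175:250,70:210,::-1],None,fx=4,fy=4,interpolation=2)[:,:],cv2.resize(s["frame"][145:240,205:255,::-1],(int(50*300/95),300),interpolation=2)]))
E
python3 m.py
```

```text
top [162.5 218.4] [15.1 15.9] 186.5 z186 [0.546  0.2122 0.186 ] z192 [0.5451 0.2105 0.192 ]
top [160.1 208. ] [43.6 45.1] 1541.0 z186 [0.568  0.2183 0.186 ] z192 [0.567  0.2166 0.192 ]
tumbler base/rim [0.556 0.42  0.1  ] [0.558 0.398 0.   ] massager [0.6   0.037 0.07 ]
tray [array([0.462, 0.256, 0.014]), array([0.488, 0.097, 0.014]), array([0.42 , 0.088, 0.014]), array([0.397, 0.247, 0.014])]
```

View pics/z.png

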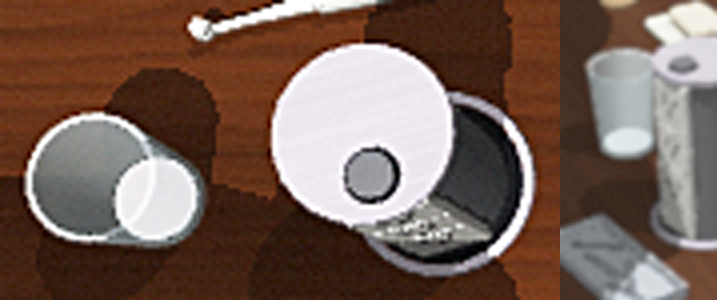

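```bash
python3 - <<'E'
from h import *
import pickle
g=pickle.load(open("top.pkl","rb"));s=pickle.load(open("side.pkl","rb"))
print("bezel from top",ray(g,182,220.7,.006).round(4),"button",ray(g,163,218.7,.192).round(4),"tumbler",ray(g,93,219,.1).round(3))
print("proj cap side",proj(s,[.568,.2183,.186]),"button",proj(s,[.545,.2105,.192]))
i=s["frame"][145:240,205:300,::-1]
cv2.imwrite("pics/z2.png",cv2.resize(i,None,fx=6,fy=6,interpolation=2))
E
```

```text
bezel from top [0.5673 0.2125 0.006 ] button [0.5444 0.2094 0.192 ] tumbler [0.556 0.397 0.1  ]
proj cap side (np.float64(250.34176124622516), np.float64(163.8230640327625)) button (np.float64(244.57322821313883), np.float64(164.75648434015073))
```

View pics/z2.png

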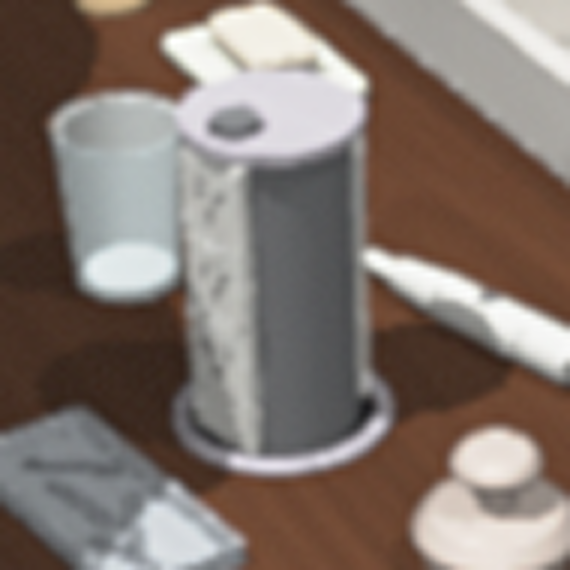

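drive_tool:
  steps: [0, 22, -26, 0, 0, 0, 22, -26, 0, 0, 0, 22, -26, 0, 0, 0, 22, -26, 0, 0, 0, 22, -26, 0, 0]
  grip_force: 40

```text
clock: 0.52
position: [0.3378, 0.4508, 0.2451]
tool_rot: [-1.571, 0.001, 1.199]
force: [0.4, 0.4, -0.9]
grip_width: 0.0252
```

drive_tool:
  steps: [0, 22, -26, 0, 0, 0, 22, -26, 0, 0, 0, 22, -26, 0, 0, 0, 22, -26, 0, 0, 0, 22, -26, 0, 0]

```text
clock: 0.93
position: [0.4478, 0.3208, 0.2452]
tool_rot: [-1.571, 0.0, 1.199]
force: [-0.2, 0.6, 0.2]
grip_width: 0.0002
```

drive_tool:
  steps: [0, 22, -26, 0, 0, 0, 22, -26, 0, 0, 0, 22, -26, 0, 0, 0, 16, -17, 0, 0, 0, 0, 0, 0, 0]

```text
clock: 1.35
position: [0.532, 0.2224, 0.245]
tool_rot: [-1.572, 0.002, 1.193]
force: [-0.4, -0.0, 0.3]
grip_width: -0.0002
```

drive_tool:
  steps: [0, 0, 0, 0, 0, 0, 6, -6, 0, 0, 0, 7, -6, -10, 0, 0, 0, 0, -15, 0, 0, 0, 0, 0, 0]

```text
clock: 1.77
position: [0.5413, 0.2147, 0.2175]
tool_rot: [-1.569, 0.003, 1.199]
force: [-0.1, -0.0, -0.6]
grip_width: -0.0003
```

```bash
python3 - <<'E'
from h import *
s=monitor.observe();print(s["position"],s["force"],s["tool_rot"])
a=[]
p=s["position"]
for n,w in(("top",(120,170,100,80)),("side",(200,110,100,80))):
    g=grab_frame(n);u,v,W,H=w;a.append(cv2.resize(g["frame"][v:v+H,u:u+W,::-1],None,fx=4,fy=4,interpolation=2));print(n,proj(g,p-[0,0,.014]),proj(g,[.545,.21,.192]))
cv2.imwrite("pics/c.png",np.hstack(a))
E
```

```text
[0.54132813 0.21467346 0.21749025] [-0.12917984 -0.00309919 -0.61385124] [-1.56863057  0.00262306  1.19926195]
top (np.float64(158.82544856835102), np.float64(219.3326926158005)) (np.float64(162.71050832770925), np.float64(218.4223236955694))
side (np.float64(242.73297080965258), np.float64(161.10315129201905)) (np.float64(244.64288187397653), np.float64(164.82210989067028))
```

View pics/c.png

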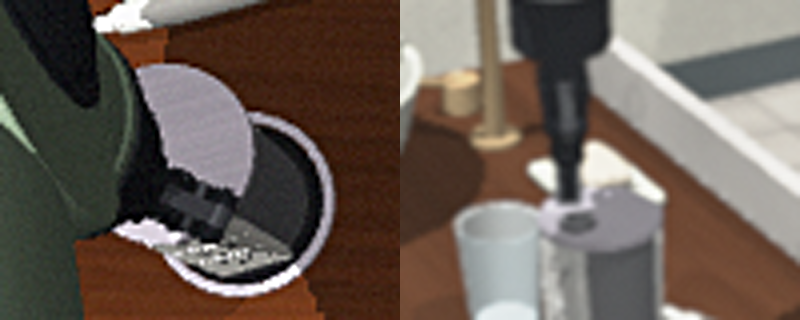

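The side view shows the fingertip at about (242,160), just behind and left of the button at (244.5,165). That matches the projection, so I'll shift +4, -5 mm and descend.

drive_tool:
  steps: [0, 2, -3, 0, 0, 0, 2, -2, 0, 0, 0, 0, 0, -3, 0, 0, 0, 0, -3, 0, 0, 0, 0, 0, 0]

```text
clock: 2.28
position: [0.5458, 0.2103, 0.2138]
tool_rot: [-1.57, 0.0, 1.199]
force: [-1.0, -0.0, -1.0]
grip_width: 0.0002
```

drive_tool:
  steps: [0, 0, 0, -2, 0, 0, 0, 0, -2, 0, 0, 0, 0, -2, 0, 0, 0, 0, -1, 0, 0, 0, 0, 0, 0]

```text
clock: 2.7
position: [0.5459, 0.2103, 0.207]
tool_rot: [-1.571, 0.0, 1.199]
force: [-0.3, -0.0, 0.2]
grip_width: 0.0001
```

drive_tool:
  steps: [0, 0, 0, -1, 0, 0, 0, 0, -1, 0, 0, 0, 0, -1, 0, 0, 0, 0, -1, 0, 0, 0, 0, 0, 0]

```text
clock: 3.12
position: [0.5461, 0.2103, 0.2033]
tool_rot: [-1.571, -0.0, 1.199]
force: [-1.0, -0.5, 3.9]
grip_width: -0.0002
```

drive_tool:
  steps: [0, 0, 0, -1, 0, 0, 0, 0, -1, 0, 0, 0, 0, 0, 0, 0, 0, 0, 0, 0, 0, 0, 0, 0, 0]

```text
clock: 3.53
position: [0.5462, 0.2103, 0.2014]
tool_rot: [-1.571, -0.0, 1.199]
force: [-0.3, -0.2, 4.9]
grip_width: 0.0001
```

drive_tool:
  steps: [0, 0, 0, -1, 0, 0, 0, 0, -1, 0, 0, 0, 0, -1, 0, 0, 0, 0, -2, 0, 0, 0, 0, -2, 0]

```text
clock: 3.95
position: [0.5462, 0.2103, 0.1946]
tool_rot: [-1.571, -0.0, 1.199]
force: [-2.1, -0.5, 10.3]
grip_width: -0.0007
```

drive_tool:
  steps: [0, 0, 0, -3, 0, 0, 0, 0, -3, 0, 0, 0, 0, -4, 0, 0, 0, 0, -4, 0, 0, 0, 0, -4, 0]

```text
clock: 4.37
position: [0.5462, 0.2103, 0.1765]
tool_rot: [-1.571, -0.0, 1.199]
force: [-3.5, -0.4, 10.9]
grip_width: 0.0001
```

drive_tool:
  steps: [0, 0, 0, -4, 0, 0, 0, 0, -4, 0, 0, 0, 0, -4, 0, 0, 0, 0, -4, 0, 0, 0, 0, -4, 0]

```text
clock: 4.78
position: [0.5462, 0.2103, 0.1564]
tool_rot: [-1.571, -0.0, 1.199]
force: [-1.8, -0.8, 10.1]
grip_width: -0.0003
```

drive_tool:
  steps: [0, 0, 0, -4, 0, 0, 0, 0, -4, 0, 0, 0, 0, -4, 0, 0, 0, 0, -4, 0, 0, 0, 0, -4, 0]

```text
clock: 5.2
position: [0.5462, 0.2104, 0.1365]
tool_rot: [-1.571, -0.0, 1.199]
force: [-1.9, -2.2, 10.8]
grip_width: 0.0004
```

drive_tool:
  steps: [0, 0, 0, -4, 0, 0, 0, 0, -4, 0, 0, 0, 0, -4, 0, 0, 0, 0, -4, 0, 0, 0, 0, -4, 0]

```text
clock: 5.62
position: [0.5462, 0.2104, 0.1164]
tool_rot: [-1.571, -0.0, 1.199]
force: [-1.6, -0.8, 9.1]
grip_width: -0.0002
```

drive_tool:
  steps: [0, 0, 0, -4, 0, 0, 0, 0, -4, 0, 0, 0, 0, -4, 0, 0, 0, 0, -4, 0, 0, 0, 0, -4, 0]

```text
clock: 6.03
position: [0.5462, 0.2103, 0.0964]
tool_rot: [-1.571, -0.0, 1.199]
force: [-2.0, -0.1, 9.3]
grip_width: 0.0002
```

drive_tool:
  steps: [0, 0, 0, -4, 0, 0, 0, 0, -4, 0, 0, 0, 0, -4, 0, 0, 0, 0, -4, 0, 0, 0, 0, -4, 0]

```text
clock: 6.45
position: [0.5462, 0.2103, 0.0764]
tool_rot: [-1.571, -0.0, 1.199]
force: [-2.6, -0.1, 11.3]
grip_width: 0.0005
```

drive_tool:
  steps: [0, 0, 0, -4, 0, 0, 0, 0, -4, 0, 0, 0, 0, -4, 0, 0, 0, 0, -4, 0, 0, 0, 0, -4, 0]

```text
clock: 6.87
position: [0.5462, 0.2103, 0.0564]
tool_rot: [-1.571, -0.0, 1.199]
force: [-1.5, 0.3, 9.7]
grip_width: 0.0006
```

drive_tool:
  steps: [0, 0, 0, -4, 0, 0, 0, 0, -4, 0, 0, 0, 0, -4, 0, 0, 0, 0, -4, 0, 0, 0, 0, -3, 0]

```text
clock: 7.28
position: [0.5462, 0.2103, 0.0373]
tool_rot: [-1.571, -0.0, 1.199]
force: [-2.1, -0.6, 9.3]
grip_width: 0.0002
```

drive_tool:
  steps: [0, 0, 0, -3, 0, 0, 0, 0, -2, 0, 0, 0, 0, -2, 0, 0, 0, 0, -2, 0, 0, 0, 0, -2, 0]

```text
clock: 7.7
position: [0.5462, 0.2103, 0.0264]
tool_rot: [-1.571, -0.0, 1.199]
force: [-1.9, -1.1, 9.9]
grip_width: 0.0003
```

drive_tool:
  steps: [0, 0, 0, -1, 0, 0, 0, 0, -1, 0, 0, 0, 0, -1, 0, 0, 0, 0, -1, 0, 0, 0, 0, -1, 0]

```text
clock: 8.12
position: [0.5462, 0.2103, 0.0215]
tool_rot: [-1.571, -0.0, 1.199]
force: [-2.2, -0.8, 13.3]
grip_width: -0.0003
```

drive_tool:
  steps: [0, 0, 0, -0.5, 0, 0, 0, 0, -0.5, 0, 0, 0, 0, 0, 0, 0, 0, 0, 0, 0, 0, 0, 0, 0, 0]

```text
clock: 8.53
position: [0.5463, 0.2104, 0.0213]
tool_rot: [-1.571, -0.0, 1.199]
force: [-6.1, -2.9, 26.0]
grip_width: -0.0003
```

The force rose to 26 N with almost no travel, so the tower is on its stop with the button held. Now lifting straight up.

drive_tool:
  steps: [0, 0, 0, 0, 0, 0, 0, 0, 2, 0, 0, 0, 0, 6, 0, 0, 0, 0, 15, 0, 0, 0, 0, 25, 0]

```text
clock: 8.95
position: [0.5448, 0.2098, 0.0671]
tool_rot: [-1.568, 0.003, 1.199]
force: [-0.0, -0.3, -0.1]
grip_width: 0.0
```

drive_tool:
  steps: [0, 0, 0, 35, 0, 0, 0, 0, 35, 0, 0, 0, 0, 35, 0, 0, 0, 0, 30, 0, 0, 0, 0, 0, 0]

```text
clock: 9.37
position: [0.5481, 0.211, 0.2091]
tool_rot: [-1.576, -0.005, 1.199]
force: [0.6, -0.3, -0.1]
grip_width: -0.0001
```

drive_tool:
  steps: [0, -20, 24, 0, 0, 0, -20, 24, 0, 0, 0, -20, 24, 0, 0, 0, -20, 24, 0, 0, 0, -20, 24, 0, 0]

```text
clock: 9.78
position: [0.4449, 0.3311, 0.2033]
tool_rot: [-1.571, 0.0, 1.199]
force: [0.7, 0.6, -0.4]
grip_width: 0.0002
```

drive_tool:
  steps: [0, -20, 24, 0, 0, 0, -20, 24, 0, 0, 0, -20, 24, 0, 0, 0, 0, 0, 0, 0, 0, 0, 0, 0, 0]

```text
clock: 10.2
position: [0.3847, 0.4034, 0.2031]
tool_rot: [-1.57, 0.0, 1.202]
force: [1.1, 0.3, -1.2]
grip_width: 0.0
```

```bash
python3 - <<'E'
from h import *
s=monitor.observe();print(s["position"],s["force"],s["clock"])
a=[]
for n,w in(("top",(70,140,200,160)),("side",(190,150,125,100))):
    g=grab_frame(n);u,v,W,H=w;a.append(cv2.resize(g["frame"][v:v+H,u:u+W,::-1],(400,320),interpolation=2));print(n,"button 12mm",proj(g,[.545,.21,.012]),"7.5",proj(g,[.545,.21,.0075]))
cv2.imwrite("pics/e.png",np.hstack(a))
E
```

```text
[0.3846979  0.40343076 0.20311971] [ 1.1444279   0.29850482 -1.15950034] 10.2
top button 12mm (np.float64(182.0650244689863), np.float64(229.13613326564092)) 7.5 (np.float64(182.46348387542395), np.float64(229.3567028820971))
side button 12mm (np.float64(247.03191295320727), np.float64(214.47162396145734)) 7.5 (np.float64(247.0881121488461), np.float64(215.639571410486))
```

View pics/e.png

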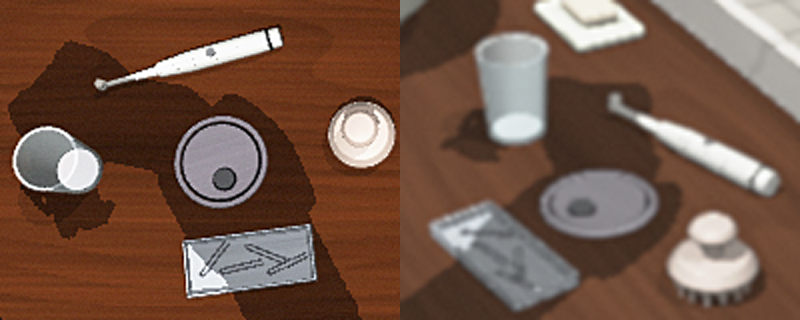

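```bash
python3 - <<'E'
from h import *
print(monitor.observe()["qd"].round(3)); workorder.job_done()
E
```

```text
[0.018 0.    0.005 0.    0.    0.    0.001]
the job is handed in; nothing more can be done
```

I stowed the tower and handed the job in at about 10.3 s on the robot's clock (limit 35 s); no verdict was reported.

- **Finding the button:** I located it in the top camera at about (0.545, 0.210) m. The side camera agreed to within about half a pixel.
- **Pressing and pushing:** With the fingers closed, I pressed the button until the force read about 5 N, the level at which it bottoms. I then pushed straight down about 180 mm at 9–11 N, never moving up on the way.
- **At the stop:** The force rose to 26 N with only 0.2 mm more travel, and the fingertips were about 7 mm above the vanity top. Both fit the tower being on its lower stop with the button still down.
- **After letting go:** The last pictures, taken after I lifted off and backed away, show the cap flush in its ring. The toothbrush, tray, tumbler and massager look where they were, but I judged that by eye and did not measure them again. The arm was clear of everything.

**Less certain:** that the button sprang fully back up. In the side picture its height falls between the "out" and "pressed" positions, which are only about one pixel apart there. The bezel centre from the top view also came out about 6 mm off the cap centre in y. I put this down to picking pixels by eye, and it made no difference to the push.

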